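Dose from the filled syringe cartridge

TASK

Find the filled one of the four syringe cartridges packed in the blue tray (its orange plunger is pulled out) and push it lengthwise along the tray floor, plunger end first, until at least half its length stands clear of the pack. Pick it up there, lay it flat in the titrator's green holder with its steel outlet towards the stop block, let go, and only then push the plunger fully in, so that the outlet ends up against the stop. Leave the empty cartridges in their places in the tray, plungers in, and do not disturb the bottle, beaker and mortar.

Things in the scene. Friction and masses are not known exactly. Their poses are not given: they have to be found in the camera images.
- tray: Fixed blue tray, level. Origin on the bench under the pack's middle. Floor 6 mm thick, x -50..+160 mm, y -91..+91 (empty apron on +x). Side walls at y +-83..91, x -50..+40, 26 mm above the bench; x ends open. Cartridges start at x = 0, y -61.5, -20.5, 20.5, 61.5 mm in any order, 1 mm apart (no finger fits), own axes parallel to the tray's: outlets to -x (robot side), plungers to +x.
- holder (a point): Centre of the titrator's flat cartridge seat, 25 mm above the bench. Green stop block: face at x = -48 mm, y +-28, 36 mm high; a cartridge whose outlet touches it has its origin here. Two green guide cheeks 16 mm high at y +-24..32 mm, x -43..+2. A seated cartridge's plunger points to +x, its axes parallel to these.
- titrator: Fixed white titrator with the holder; origin on the bench under point holder, same axes. Level deck 25 mm above the bench at x -120..+160 mm, y -65..+65. Its housing, y -70..-200, is 75 mm high (dark screen); a small amber bottle on it at x -75, y -140 reaches 165 mm.
- cart_a: Syringe cartridge, about 135 g: white block 84 mm long (own x), 40 wide (y), 34 high, green band at outlet end. Origin: centre of the block's underside. Steel outlet boss, 18 mm diameter, 17 mm up, stands 6 mm out of the -x end; plunger at the +x end. This is the filled one: its plunger starts pulled out.
- cart_b: Syringe cartridge, about 135 g: white block 84 mm long (own x), 40 wide (y), 34 high, green band at outlet end. Origin: centre of the block's underside. Steel outlet boss, 18 mm diameter, 17 mm up, stands 6 mm out of the -x end; plunger at the +x end. An empty one, plunger in.
- cart_c: Syringe cartridge, about 135 g: white block 84 mm long (own x), 40 wide (y), 34 high, green band at outlet end. Origin: centre of the block's underside. Steel outlet boss, 18 mm diameter, 17 mm up, stands 6 mm out of the -x end; plunger at the +x end. An empty one, plunger in.
- cart_d: Syringe cartridge, about 135 g: white block 84 mm long (own x), 40 wide (y), 34 high, green band at outlet end. Origin: centre of the block's underside. Steel outlet boss, 18 mm diameter, 17 mm up, stands 6 mm out of the -x end; plunger at the +x end. An empty one, plunger in.
- plunger_a (a joint): Plunger of cart_a, m: 0 = fully in, 0.035 = fully out, along the cartridge's x; about 2 N friction, stays where left. Orange thumb plate 28 mm wide, 26 high, 6 thick, centred 17 mm above the underside, on a 10 mm rod; its outer face is 58 mm + joint value from the cartridge's origin in +x. Starts 26 to 34 mm out.
- plunger_b (a joint): Plunger of cart_b, m: 0 = fully in, 0.035 = fully out, along the cartridge's x; about 2 N friction, stays where left. Orange thumb plate 28 mm wide, 26 high, 6 thick, centred 17 mm above the underside, on a 10 mm rod; its outer face is 58 mm + joint value from the cartridge's origin in +x. Starts 0 to 4 mm out.
- plunger_c (a joint): Plunger of cart_c, m: 0 = fully in, 0.035 = fully out, along the cartridge's x; about 2 N friction, stays where left. Orange thumb plate 28 mm wide, 26 high, 6 thick, centred 17 mm above the underside, on a 10 mm rod; its outer face is 58 mm + joint value from the cartridge's origin in +x. Starts 0 to 4 mm out.
- plunger_d (a joint): Plunger of cart_d, m: 0 = fully in, 0.035 = fully out, along the cartridge's x; about 2 N friction, stays where left. Orange thumb plate 28 mm wide, 26 high, 6 thick, centred 17 mm above the underside, on a 10 mm rod; its outer face is 58 mm + joint value from the cartridge's origin in +x. Starts 0 to 4 mm out.
- outlet_a (a point): Centre of the outer face of cart_a's steel outlet boss (48 mm from its origin in -x, 17 mm above its underside).
- amber_bottle: Bystander: amber bottle, green cap, 70 mm diameter, 140 mm tall; origin under its centre.
- beaker: Bystander: glass beaker, 66 mm diameter, 85 mm tall; origin under its centre.
- mortar: Bystander: white ceramic mortar bowl, 90 mm diameter, 50 mm tall; origin under its centre.
There are look-alikes about, which are no part of the job. What is shaped like the cart_d but pink or purple is not meant.

How it is judged:
On the way, in this order (a step that is already met when the one before it is completed fails the run):
1. the filled cartridge has been pushed at least 38 mm along the tray out of the pack, still lying on the tray floor with its plunger out (x of cart_a in the frame of tray between 0.038 and 0.125 m and y of cart_a in the frame of tray between -0.09 and 0.09 m and z of cart_a in the frame of tray below 0.01 m and angle between cart_a's own z axis and vertical below 0.1 rad and value of joint plunger_a above 0.018 m), for 0.2 s.
2. it lies flat in the holder, outlet towards the stop, let go, plunger still out (y of cart_a in the frame of holder between -0.008 and 0.008 m and z of cart_a in the frame of holder below 0.005 m and angle between cart_a's own z axis and vertical below 0.1 rad and x of outlet_a in the frame of holder below -0.01 m and value of joint plunger_a above 0.018 m and contact force between the fingers and cart_a below 0.2 N), for 0.2 s.
3. its plunger is fully in and its outlet is against the stop (y of cart_a in the frame of holder between -0.008 and 0.008 m and z of cart_a in the frame of holder below 0.005 m and angle between cart_a's own z axis and vertical below 0.1 rad and x of outlet_a in the frame of holder between -0.056 and -0.01 m and x of outlet_a in the frame of holder below -0.044 m and value of joint plunger_a below 0.003 m), for 0.2 s.
At the end, for the whole second after the job is handed in: cart_a lies flat and still in the holder, within 8 mm of its centre line, outlet within 4 mm of the stop, plunger within 3 mm of fully in; each empty one lies flat in the tray, within 25 mm lengthwise of its starting place, plunger at most 10 mm out (all of step 3 and linear speed of cart_a below 0.02 m/s and x of cart_b in the frame of tray between -0.025 and 0.025 m and z of each of cart_b, cart_c, cart_d in the frame of tray below 0.012 m and y of cart_b in the frame of tray between -0.075 and 0.075 m and angle between each of cart_b, cart_c, cart_d's own z axis and vertical below 0.1 rad and value of joint each of plunger_b, plunger_c, plunger_d below 0.01 m and x of cart_c in the frame of tray between -0.025 and 0.025 m and y of cart_c in the frame of tray between -0.075 and 0.075 m and x of cart_d in the frame of tray between -0.025 and 0.025 m and y of cart_d in the frame of tray between -0.075 and 0.075 m); the robot touches nothing.
It fails at once if the filled cartridge's plunger is pressed in (less than 18 mm out) before the cartridge is in the holder (value of joint plunger_a below 0.018 m and distance between cart_a and holder above 0.045 m).
It fails at once if a bystander (bottle, beaker or mortar) is moved more than 30 mm (distance of any of amber_bottle, beaker, mortar from where it was at the start of the episode above 0.03 m).
It also fails if it takes over 61 s, if anything falls off the work surface, if the arm or the gripper's body presses on something with over 40 N, if the wrist force passes 120 N, or if a joint passes its speed limit or range.

ROBOT

A 6-joint arm with a two-finger parallel gripper is mounted at the origin on the work surface. World frame = base frame: x ahead of the robot, y to its left, z up, the work surface at z = 0. Lengths are in m, angles in rad, forces in N, time in s.
With the tool pointing down it reaches from about 0.425 to 0.95 m from the base axis. Payload 3.5 kg.
Tool frame: the origin (TCP) lies at the very end of the fingers, on their centre line; the grasp point (between the pads) lies 19 mm behind it (grip_depth is the distance from the TCP to the grasp point, in m); x points along the fingers, z is the direction in which the jaws open and shut, and the axes are right-handed (so a half turn about x gives the same grasp; the last joint's range is limited). The gripper opens to 85 mm and grips with 20 to 120 N. Pads are 22 mm wide; open, the fingers measure 114 mm over their backs; the gripper's body (76 mm by 85 mm) begins 54 mm behind the grasp point. The pads swing forward as they close: fully open they stand 13 mm farther back than shut.
Start: joints at [-1.462, 0.286, 1.577, -0, 1.279, -0.15], TCP at [0.173, -0.653, 0.231] pointing down, gripper open.
Joint ranges: [-2.77, 2.77], [-0.9, 2.22], [0.21, 2.48], [-1.53, 4.67], [0.24, 2.81], [-2.84, 2.84]. Speed limits (rad/s): [2.79, 2.79, 3.14, 3.14, 3.14, 3.14].

INTERFACE

Orientations are given as a unit quaternion [x, y, z, w].
In Python, from plant import get_state, read_camera, calibration, sign_off, recognise, grip_depth gives the robot as it stands. The module is installed in compiled form; this text tells all that it offers.
- The arm moves only by the tool servo_tool, never from a script. Its argument "deltas" is a list that holds one entry, the list of rows, each a list of 4 numbers: the shift along the world's x, y, z scaled (see below), then the turn about the world's z scaled (see below). In form: [[[tx, ty, tz, spin], ...]]. A call has exactly 5 rows; each row is the pose to reach, as a shift and turn from the pose commanded when the call began; what a row does not reach only later rows make up. The controller multiplies each number of a shift by 10 cm and each number of a turn by 90 degrees. A row lasts 1/10 s, in which the tool goes at most 50 mm and 8.59 degrees, less where a joint would pass 70% of its speed; a pose out of reach is approached as far as the arm can. A call with a number of a shift or a turn outside -1 to 1 is refused whole. A call with a gripper value outside its range is refused whole. "claw" is the gripper's target within -1 to 1 (fully open at 1, half-way at 0, shut at -1), set as the call begins (left out, the last holds). The fingers move at their own pace and stop on an object; "force" is the grip in N (left out, the last holds). Time passes only in rows, so rows that repeat a pose let the fingers close, or fill a call up. It gives the time, the measured TCP pose, the force and the opening at its end, in the units of the state.
- get_state(): the state, without advancing time (a new reading comes with each control period).
- read_camera(name): name is "scene" or "top"; returns the picture (480x640x3 uint8, blue, green, red); there is no depth.
- calibration(name): a dict with "intrinsics" (3x3 intrinsics, pixels), "R" (3x3) and "t" (3): a world point X has camera coordinates R X + t. Camera axes: x right, y down, z forward; pixel columns grow to the right and rows downward; lengths in m; the calibration is good to about 2 mm. A picture is of the moment at which its call begins. calibration takes no time and is no camera call.
- sign_off(): hands the job in, once; it reports no verdict.
Trained networks look in the newest picture that a camera, given by its name, has taken for a name from the list of things; names that differ only in an ending like _2 or _b are one class to them, and where a whole thing is asked for, a point or a joint stands for the part that bears it (a point fixed in the world has none). Each returns a list of dicts, best first, with "p" (0 to 1); they miss things now and then, are a little off and sometimes report something else, mostly with a low value. They report only what shows in the picture. A call takes as long as a camera call. They do not tell look-alikes from the thing itself.
- recognise(camera, query): "at" ([x, y, z] in m, in world coordinates, good to about 4 mm: the middle of the surface that is visible of it).
The state is a dict: "time": time; "qpos": joint angles; "dq": joint speeds; "joint_efforts": joint torques, N m; "eef_pos": TCP position; "tcp_rot": TCP orientation; "contact_force": force on the tool from outside, world axes, zero at the start; "wrist_torque": the same for the moment, N m; "opening": opening from 0.0 (shut) to 1.0 (fully open).
Only numpy, scipy, OpenCV 4.12 (cv2) and the standard library are available. Lean on these libraries where they do the work, as an engineer would, in place of code of your own. Each camera call takes 0.05 s, during which the arm holds its last target. There are 200 camera calls.

## Working session

There is one attempt and no reset: what is moved stays moved. The work goes in short steps, Python scripts to look and compute and a tool call to move; the robot and the scene stay as the last step left them, time stands still between calls to the robot, and variables do not carry over. Pictures are saved under pics/ and viewed, about 8 in all and at most 12, crops included, and the job is handed in when it is done.

Besides the shell and the picture viewer there is one more tool, called after "Request:" as a command line: name --argument value ..., lists and objects as JSON in quotes. servo_tool: Moves the arm, as the interface text tells. Its arguments: {"type":"object","properties":{"deltas":{"type":"array"},"claw":{"type":"number"},"force":{"type":"number"}},"required":["deltas"]}

```bash
mkdir -p pics; python3 - <<'E'
from plant import *
import cv2
for n in("scene","top"):
    cv2.imwrite(f"pics/{n}0.png",read_camera(n)); c=calibration(n); print(n,c)
    for q in("cart_a","plunger_a","titrator","tray","holder"):
        try: print(q,[(round(d['p'],2),[round(float(v),3) for v in d['at']]) for d in recognise(n,q)])
        except Exception as e: print(q,e)
s=get_state();print(s['time'],s['eef_pos'],s['tcp_rot'],s['opening'],grip_depth)
E
```

```text
scene {'intrinsics': array([[526.2189039 ,   0.        , 320.12223982],
       [  0.        , 526.2189039 , 245.49234965],
       [  0.        ,   0.        ,   1.        ]]), 'R': array([[ 0.43478777,  0.90052534,  0.00370294],
       [ 0.77654678, -0.37284049, -0.50790261],
       [-0.45599857,  0.22370535, -0.86140654]]), 't': array([-0.36899206, -0.37904496,  1.37676247])}
cart_a [(0.89, [0.528, 0.171, 0.042]), (0.89, [0.646, 0.036, 0.032]), (0.63, [0.576, 0.212, 0.024]), (0.61, [0.538, 0.253, 0.039]), (0.6, [0.501, 0.045, 0.035]), (0.57, [0.533, 0.22, 0.044])]
plunger_a [(0.61, [0.579, 0.25, 0.033]), (0.59, [0.584, 0.292, 0.03]), (0.57, [0.576, 0.212, 0.027]), (0.46, [0.601, 0.169, 0.03])]
titrator [(0.65, [0.544, -0.287, 0.051])]
tray [(0.89, [0.623, 0.224, 0.003]), (0.24, [0.774, -0.005, 0.032])]
holder []
top {'intrinsics': array([[545.69812572,   0.        , 310.70783862],
       [  0.        , 545.69812572, 230.32755889],
       [  0.        ,   0.        ,   1.        ]]), 'R': array([[ 0.00983087, -0.9999329 ,  0.00612782],
       [-0.99467199, -0.01040768, -0.10256369],
       [ 0.10262059, -0.00508688, -0.99470756]]), 't': array([0.10908169, 0.58305409, 1.33853041])}
cart_a [(0.92, [0.521, 0.22, 0.042]), (0.87, [0.524, 0.26, 0.04]), (0.75, [0.526, 0.297, 0.044]), (0.75, [0.493, 0.044, 0.035]), (0.62, [0.516, 0.173, 0.041]), (0.56, [0.632, 0.031, 0.034])]
plunger_a [(0.63, [0.447, 0.069, 0.031]), (0.58, [0.584, 0.171, 0.032]), (0.55, [0.576, 0.255, 0.033]), (0.5, [0.574, 0.294, 0.034])]
titrator [(0.66, [0.521, -0.28, 0.045])]
tray [(0.86, [0.615, 0.231, 0.007])]
holder [(0.82, [0.524, -0.278, 0.049])]
0.6 [ 0.17276587 -0.65250643  0.23136049] [ 0.43131514  0.56030865 -0.43132779  0.56033723] 1.0004143124524763 0.0187
```

View pics/top0.png

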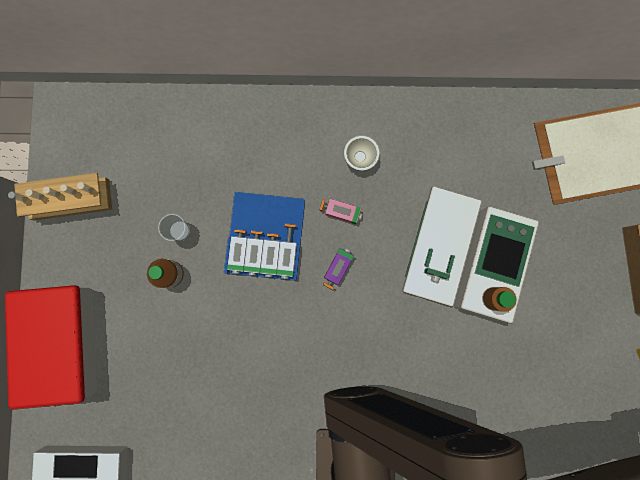

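View pics/scene0.png

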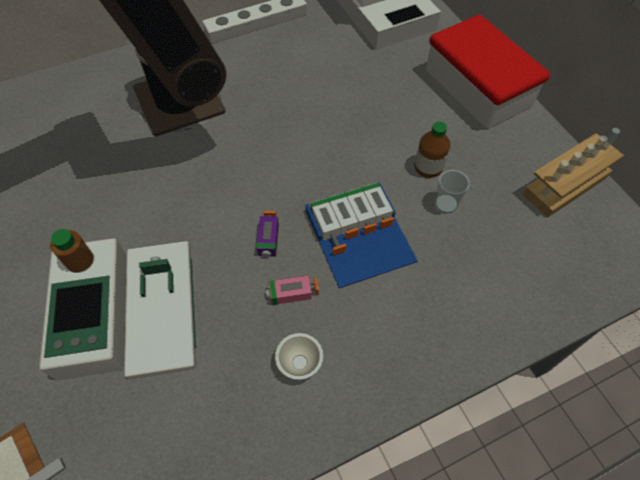

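Scene: the filled cartridge is the rightmost in the top view (plunger plate at ~(290,226), pack at 228–297 × 235–278); deck at (442,245) with the stop at ~(437,273). The purple and pink look-alikes lie beside the tray.

```bash
cat > h.py <<'E'
from plant import *
import numpy as np, cv2
def pix2w(n,uv,z):
    c=calibration(n);K,R,t=c['intrinsics'],c['R'],c['t'];C=-R.T@t
    d=(R.T@np.linalg.inv(K)@np.c_[np.atleast_2d(uv),np.ones(len(np.atleast_2d(uv)))].T).T
    return C+d*((z-C[2])/d[:,2])[:,None]
def w2pix(n,X):
    c=calibration(n);p=(c['R']@np.atleast_2d(X).T).T+c['t'];p=p@c['intrinsics'].T;return p[:,:2]/p[:,2:]
E
python3 - <<'E'
from h import *
im=cv2.imread('pics/top0.png')
a=cv2.resize(im[185:285,220:310],None,fx=4,fy=4,interpolation=cv2.INTER_CUBIC)
b=cv2.resize(im[182:312,400:485],None,fx=4,fy=4,interpolation=cv2.INTER_CUBIC)
o=np.zeros((520,710,3),np.uint8);o[:400,:360]=a;o[:,370:]=b
cv2.imwrite('pics/c1.png',o)
# tray: blue mask
hsv=cv2.cvtColor(im,cv2.COLOR_BGR2HSV)
m=cv2.inRange(hsv,(105,150,60),(125,255,255));m[:,:200]=0;m[:,320:]=0
ys,xs=np.nonzero(m[:236]);
w=pix2w('top',np.c_[xs,ys],.006)[:,:2]
r=cv2.minAreaRect((w*1000).astype(np.float32));print('blue apron',r)
ys,xs=np.nonzero(m);w=pix2w('top',np.c_[xs,ys],.006)[:,:2]
r=cv2.minAreaRect((w*1000).astype(np.float32));print('blue all',r,cv2.boxPoints(r))
w=(im.min(2)>150).astype(np.uint8);w[:,:400]=0;w[:,482:]=0;w[:185]=0;w[306:]=0
n,l,s,c=cv2.connectedComponentsWithStats(w);k=1+s[1:,4].argmax();print(s[k])
ys,xs=np.nonzero(l==k);w=pix2w('top',np.c_[xs,ys],.025)[:,:2]
r=cv2.minAreaRect((w*1000).astype(np.float32));print('deck',r,cv2.boxPoints(r))
E
```

```text
blue apron ((618.1326293945312, 226.65615844726562), (180.01234436035156, 112.4898681640625), 84.75202178955078)
blue all ((570.14013671875, 232.7098388671875), (183.1365966796875, 209.0416259765625), 84.68932342529297) [[457.59277 151.20865]
 [665.73706 131.86057]
 [682.6875  314.21103]
 [474.5432  333.5591 ]]
[ 404  187   77  119 5184]
deck ((548.3424072265625, -215.79443359375), (127.9322509765625, 277.3019104003906), 73.74534606933594) [[ 397.32916  -238.39427 ]
 [ 663.5465   -316.01303 ]
 [ 699.35565  -193.1946  ]
 [ 433.1383   -115.575836]]
```

View pics/c1.png

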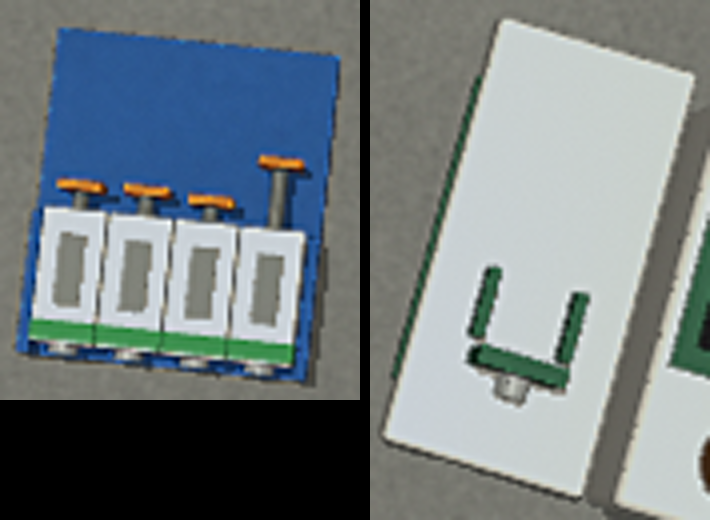

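```bash
cat >> h.py <<'E'
def fr(o,deg,p):
    a=np.deg2rad(deg);p=np.atleast_2d(p).astype(float)/1000
    return np.c_[o[0]+p[:,0]*np.cos(a)-p[:,1]*np.sin(a),o[1]+p[:,0]*np.sin(a)+p[:,1]*np.cos(a),p[:,2]]
TO,TA=(.516,.2377),-5.3
HO,HA=(.529,-.210),-16.3
E
python3 - <<'E'
from h import *
from scipy.spatial.transform import Rotation as R
M=R.from_quat(get_state()['tcp_rot']).as_matrix();print('x',M[:,0].round(3),'jaw deg',np.degrees(np.arctan2(M[1,2],M[0,2])))
im=cv2.imread('pics/top0.png')
def draw(o,a,z,x0,x1,y0,y1,S,off,img):
    P=fr(o,a,[(x0,y0,z),(x1,y0,z),(x1,y1,z),(x0,y1,z)])
    q=((w2pix('top',P)+.5-off)*S).astype(np.int32);cv2.polylines(img,[q],True,(0,0,255),1)
S=5
a=cv2.resize(im[185:285,220:310],None,fx=4,fy=4)
b=cv2.resize(im[182:312,400:485],None,fx=4,fy=4)
draw(TO,TA,6,-50,160,-91,91,4,(220,185),a)
for y in(-61.5,-20.5,20.5,61.5): draw(TO,TA,40,-42,42,y-20,y+20,4,(220,185),a)
draw(TO,TA,36,85,91,-75.5,-47.5,4,(220,185),a)
draw(HO,HA,25,-120,160,-65,65,4,(400,182),b);draw(HO,HA,61,-53,-48,-28,28,4,(400,182),b)
for s in(-1,1): draw(HO,HA,41,-43,2,s*24,s*32,4,(400,182),b)
o=np.zeros((520,710,3),np.uint8);o[:400,:360]=a;o[:,370:]=b
cv2.imwrite('pics/c2.png',o)
E
```

```text
x [ 0. -0. -1.] jaw deg -75.17620976778582
```

View pics/c2.png

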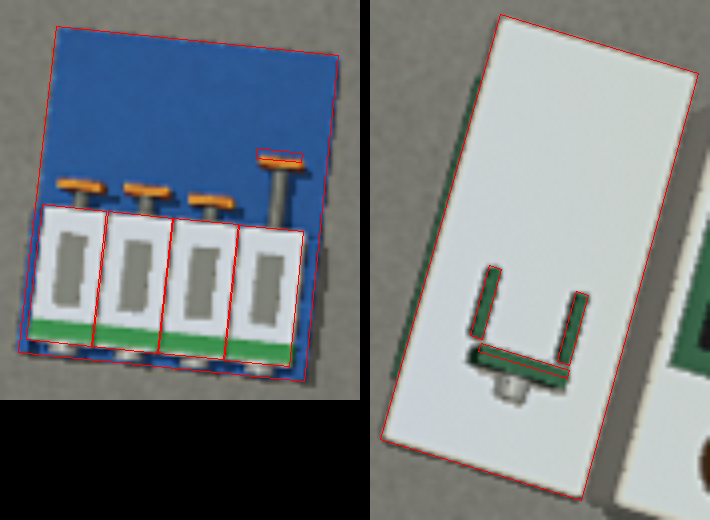

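The tray and holder models line up with the picture to within 1–2 px. Moving to the pack's outlet side with the gripper shut.

Request:
servo_tool --deltas '[[[0.2, 0.2, 0, -0.045], [0.4, 0.4, 0, -0.09], [0.6, 0.6, 0, -0.135], [0.8, 0.8, 0, -0.18], [1, 1, 0, -0.2233]]]' --claw -1

```text
time: 1.1
eef_pos: [0.2734, -0.5517, 0.2315]
tcp_rot: [-0.523, -0.476, 0.523, -0.476]
contact_force: [1.4, -0.6, -0.4]
opening: 0.142
```

Request:
servo_tool --deltas '[[[0.2, 0.2, 0, 0], [0.4, 0.4, 0, 0], [0.6, 0.6, 0, 0], [0.8, 0.8, 0, 0], [1, 1, 0, 0]]]'

```text
time: 1.6
eef_pos: [0.3735, -0.4516, 0.2316]
tcp_rot: [-0.522, -0.476, 0.522, -0.477]
contact_force: [1.0, 0.2, -0.9]
opening: 0.002
```

Request:
servo_tool --deltas '[[[0.2, 0.2, 0, 0], [0.4, 0.4, 0, 0], [0.6, 0.6, 0, 0], [0.8, 0.8, 0, 0], [1, 1, 0, 0]]]'

```text
time: 2.1
eef_pos: [0.4735, -0.3516, 0.2316]
tcp_rot: [0.522, 0.476, -0.522, 0.477]
contact_force: [-0.2, -0.7, -0.1]
opening: -0.002
```

Request:
servo_tool --deltas '[[[0, 0.3, 0, 0], [0, 0.6, 0, 0], [0, 0.9, 0, 0], [0, 1, 0, 0], [0, 1, 0, 0]]]'

```text
time: 2.6
eef_pos: [0.4729, -0.2516, 0.2316]
tcp_rot: [-0.522, -0.477, 0.522, -0.477]
contact_force: [-0.7, -0.5, -0.9]
opening: -0.002
```

Request:
servo_tool --deltas '[[[0, 0.2, 0, 0], [0, 0.4, 0, 0], [0, 0.6, 0, 0], [0, 0.8, 0, 0], [0, 1, 0, 0]]]'

```text
time: 3.1
eef_pos: [0.473, -0.1533, 0.2316]
tcp_rot: [-0.523, -0.476, 0.523, -0.476]
contact_force: [-0.6, -0.4, -0.2]
opening: -0.002
```

Request:
servo_tool --deltas '[[[0, 0.2, 0, 0], [0, 0.4, 0, 0], [0, 0.6, 0, 0], [0, 0.8, 0, 0], [0, 1, 0, 0]]]'

```text
time: 3.6
eef_pos: [0.4734, -0.0531, 0.2316]
tcp_rot: [0.523, 0.476, -0.523, 0.477]
contact_force: [1.4, 0.2, 0.1]
opening: 0.0
```

Request:
servo_tool --deltas '[[[0, 0.2, 0, 0], [0, 0.4, 0, 0], [0, 0.6, 0, 0], [0, 0.8, 0, 0], [0, 1, 0, 0]]]'

```text
time: 4.1
eef_pos: [0.4736, 0.047, 0.2317]
tcp_rot: [0.523, 0.476, -0.523, 0.476]
contact_force: [-0.6, 0.3, -0.9]
opening: -0.0
```

Request:
servo_tool --deltas '[[[0, 0.2, 0, 0], [0, 0.4, 0, 0], [0, 0.6, 0, 0], [0, 0.8, 0, 0], [0, 1, 0, 0]]]'

```text
time: 4.6
eef_pos: [0.4739, 0.1472, 0.2316]
tcp_rot: [0.523, 0.476, -0.523, 0.476]
contact_force: [0.2, 0.6, -0.7]
opening: 0.003
```

Request:
servo_tool --deltas '[[[-0.14, 0.12, -0.2, 0], [-0.28, 0.24, -0.4, 0], [-0.41, 0.36, -0.6, 0], [-0.41, 0.36, -0.8, 0], [-0.41, 0.36, -1, 0]]]'

```text
time: 5.1
eef_pos: [0.4327, 0.1831, 0.1309]
tcp_rot: [0.523, 0.476, -0.522, 0.477]
contact_force: [-0.2, 0.8, -0.2]
opening: 0.002
```

Request:
servo_tool --deltas '[[[0, 0, -0.25, 0], [0, 0, -0.5, 0], [0, 0, -0.7, 0], [0, 0, -0.8, 0], [0, 0, -0.8, 0]]]'

```text
time: 5.6
eef_pos: [0.4315, 0.1827, 0.0501]
tcp_rot: [-0.522, -0.477, 0.524, -0.476]
contact_force: [-0.8, -0.1, 0.5]
opening: 0.0
```

Request:
servo_tool --deltas '[[[0, 0, -0.15, 0], [0, 0, -0.3, 0], [0, 0, -0.38, 0], [0, 0, -0.38, 0], [0, 0, -0.38, 0]]]'

```text
time: 6.1
eef_pos: [0.4326, 0.1836, 0.0142]
tcp_rot: [0.523, 0.476, -0.522, 0.477]
contact_force: [-0.3, 0.4, -0.1]
opening: 0.001
```

```bash
python3 - <<'E'
from h import *
s=get_state();p=s['eef_pos'];print(p,s['contact_force'],s['qpos'])
a=np.deg2rad(TA);d=(p[:2]-TO);print('in tray',d[0]*np.cos(a)+d[1]*np.sin(a),-d[0]*np.sin(a)+d[1]*np.cos(a))
im=read_camera('scene')[170:300,240:440];cv2.imwrite('pics/p1.png',cv2.resize(im,None,fx=4,fy=4,interpolation=2))
E
```

```text
[0.43261065 0.18355919 0.0141532 ] [-0.33015852  0.40981203 -0.06437692] [ 1.84906757e-01  1.44814033e-01  2.20074296e+00 -4.18556813e-05
  7.94573715e-01  1.84776666e+00]
in tray -0.07803181697169262 -0.0616120608080578
```

View pics/p1.png

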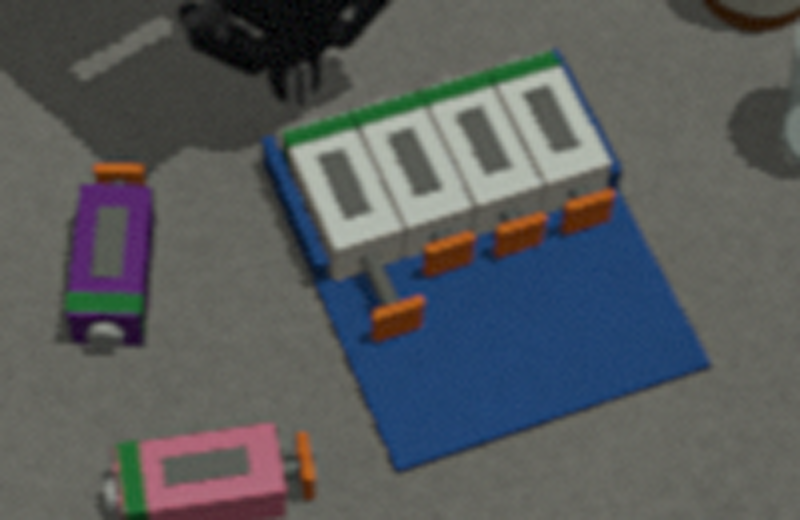

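Fingers (crop ~(300,90)) stand behind the filled cartridge's outlet; plunger plate at crop (398,318). Pushing.

Request:
servo_tool --deltas '[[[0.1, -0.0093, 0, 0], [0.2, -0.0186, 0, 0], [0.3, -0.0278, 0, 0], [0.4, -0.0371, 0, 0], [0.5, -0.0464, 0, 0]]]'

```text
time: 6.65
eef_pos: [0.4827, 0.1787, 0.0133]
tcp_rot: [-0.522, -0.477, 0.523, -0.476]
contact_force: [-1.7, 1.0, 1.5]
opening: -0.001
```

Request:
servo_tool --deltas '[[[0.1, -0.0093, 0, 0], [0.2, -0.0186, 0, 0], [0.3, -0.0278, 0, 0], [0.4, -0.0371, 0, 0], [0.45, -0.0418, 0, 0]]]'

```text
time: 7.15
eef_pos: [0.5281, 0.1745, 0.0134]
tcp_rot: [0.523, 0.476, -0.522, 0.477]
contact_force: [-1.6, 0.8, 1.6]
opening: -0.003
```

Request:
servo_tool --deltas '[[[0.04, -0.0037, 0, 0], [0.07, -0.0065, 0, 0], [0.085, -0.008, 0, 0], [0.085, -0.008, 0, 0], [0.085, -0.008, 0, 0]]]'

```text
time: 7.65
eef_pos: [0.5354, 0.1739, 0.0134]
tcp_rot: [0.523, 0.476, -0.522, 0.477]
contact_force: [0.0, -0.3, 1.3]
opening: 0.001
```

```bash
python3 - <<'E'
from h import *
s=get_state();p=s['eef_pos'];print(p,s['contact_force'])
a=np.deg2rad(TA);d=(p[:2]-TO);print('in tray',d[0]*np.cos(a)+d[1]*np.sin(a),-d[0]*np.sin(a)+d[1]*np.cos(a))
im=read_camera('scene')[170:300,240:440];cv2.imwrite('pics/p2.png',cv2.resize(im,None,fx=4,fy=4,interpolation=2))
E
```

```text
[0.53537646 0.17391858 0.01336141] [ 0.00397632 -0.27435348  1.26730229]
in tray 0.025185148933073213 -0.06171891737837774
```

View pics/p2.png

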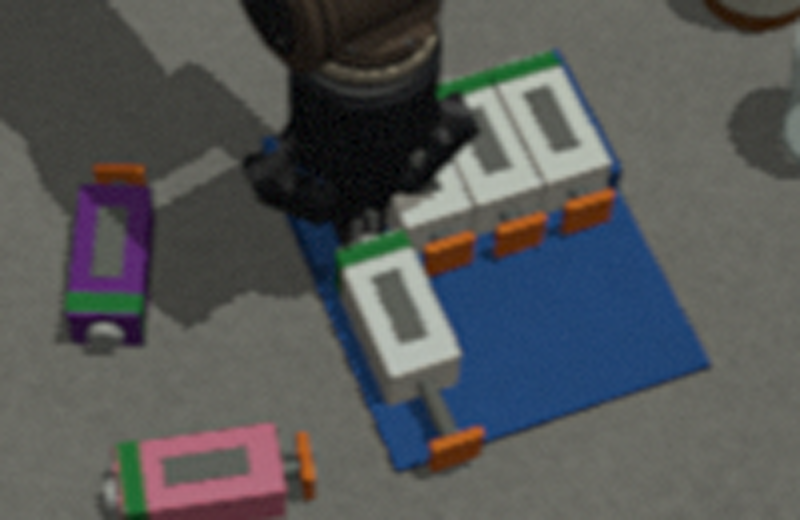

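The cartridge was pushed out cleanly and the empties stayed put. Backing off, lifting and opening before measuring its pose.

Request:
servo_tool --deltas '[[[-0.2, 0.0186, 0, 0], [-0.2, 0.0186, 0.2, 0], [-0.2, 0.0186, 0.5, 0], [-0.2, 0.0186, 0.8, 0], [-0.2, 0.0186, 1, 0]]]'

```text
time: 8.2
eef_pos: [0.5162, 0.1759, 0.1158]
tcp_rot: [0.523, 0.476, -0.521, 0.477]
contact_force: [0.2, -0.3, -0.4]
opening: -0.0
```

Request:
servo_tool --deltas '[[[-0.2, 0, 0.1, 0], [-0.4, 0, 0.2, 0], [-0.5, 0, 0.2, 0], [-0.5, 0, 0.2, 0], [-0.5, 0, 0.2, 0]]]' --claw 1

```text
time: 8.7
eef_pos: [0.4653, 0.1757, 0.1329]
tcp_rot: [0.522, 0.476, -0.522, 0.477]
contact_force: [0.2, -0.2, 0.1]
opening: 0.848
```

```bash
python3 - <<'E'
from h import *
c=fr(TO,TA,[(84,-61.5,40)])
ims=[]
for n in('scene','top'):
    im=read_camera(n);uv=w2pix(n,c)[0].astype(int)
    print(n,[(round(d['p'],2),np.round(d['at'],3)) for d in recognise(n,'cart_a') if d['at'][0]>.55 and d['at'][1]>.1])
    x0,y0=uv-[45,50];k=cv2.resize(im[y0:y0+100,x0:x0+90],None,fx=4,fy=4,interpolation=2)
    P=fr(TO,TA,[(x,y,40) for x,y in((42,-81.5),(126,-81.5),(126,-41.5),(42,-41.5))])
    q=((w2pix(n,P)+.5-[x0,y0])*4).astype(np.int32);cv2.polylines(k,[q],True,(0,0,255),1);ims.append(k)
    w=((im.min(2)>140)|(cv2.inRange(cv2.cvtColor(im,cv2.COLOR_BGR2HSV),(45,100,50),(75,255,255))>0)).astype(np.uint8)
    _,l,s,_=cv2.connectedComponentsWithStats(w)
    # biggest component near uv
    sub=l[uv[1]-12:uv[1]+12,uv[0]-12:uv[0]+12];v=np.bincount(sub[sub>0]).argmax()
    ys,xs=np.nonzero(l==v);W=pix2w(n,np.c_[xs,ys],.04)[:,:2]*1000
    print(n,len(xs),cv2.minAreaRect(W.astype(np.float32)))
cv2.imwrite('pics/p3.png',np.hstack(ims)); s=get_state();print(s['eef_pos'])
E
```

```text
scene [(0.74, array([0.606, 0.161, 0.04 ]))]
scene 439 ((593.4002075195312, 166.92501831054688), (38.89881896972656, 81.38961029052734), 84.97124481201172)
top [(0.6, array([0.597, 0.164, 0.038]))]
top 419 ((589.4319458007812, 167.90475463867188), (39.523048400878906, 87.69902801513672), 85.2106704711914)
[0.46567602 0.17563109 0.13289598]
```

View pics/p3.png

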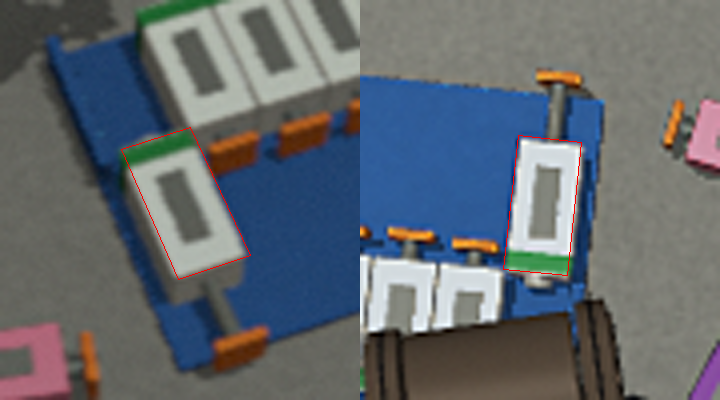

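Model outline matches in both views: cartridge at tray (84, −61.5), yaw ≈ −5°. Grasping it.

Request:
servo_tool --deltas '[[[0.25, -0.02, 0, 0], [0.5, -0.04, 0, 0], [0.75, -0.06, 0, 0], [1, -0.08, 0, 0], [1, -0.08, 0, 0]]]' --claw 1

```text
time: 9.4
eef_pos: [0.5682, 0.1671, 0.1332]
tcp_rot: [0.523, 0.476, -0.522, 0.477]
contact_force: [-0.5, 0.4, 0.5]
opening: 0.998
```

Request:
servo_tool --deltas '[[[0.14, 0, 0, 0], [0.28, 0, -0.2, 0], [0.28, 0, -0.4, 0], [0.28, 0, -0.6, 0], [0.28, 0, -0.6, 0]]]'

```text
time: 9.9
eef_pos: [0.5901, 0.1674, 0.0693]
tcp_rot: [-0.52, -0.478, 0.525, -0.475]
contact_force: [0.0, 0.4, -0.6]
opening: 0.999
```

Request:
servo_tool --deltas '[[[0, 0, -0.2, 0], [0, 0, -0.4, 0], [0, 0, -0.6, 0], [0, 0, -0.6, 0], [0, 0, -0.6, 0]]]'

```text
time: 10.4
eef_pos: [0.5934, 0.1679, 0.014]
tcp_rot: [0.522, 0.477, -0.522, 0.477]
contact_force: [0.7, 0.0, 0.5]
opening: 1.0
```

Request:
servo_tool --deltas '[[[0, 0, 0, 0], [0, 0, 0, 0], [0, 0, 0, 0], [0, 0, 0, 0], [0, 0, 0, 0]]]' --claw -1 --force 40

```text
time: 10.9
eef_pos: [0.5942, 0.1679, 0.0146]
tcp_rot: [0.523, 0.476, -0.522, 0.477]
contact_force: [-0.5, 0.5, 5.5]
opening: 0.458
```

Request:
servo_tool --deltas '[[[0, 0, 0, 0], [0, 0, 0, 0], [0, 0, 0.05, 0], [0, 0, 0.1, 0], [0, 0, 0.1, 0]]]'

```text
time: 11.4
eef_pos: [0.5933, 0.1678, 0.0236]
tcp_rot: [0.523, 0.476, -0.522, 0.477]
contact_force: [-0.5, -1.1, -0.3]
opening: 0.457
```

Request:
servo_tool --deltas '[[[0, 0, 0.2, 0], [0, 0, 0.5, 0], [0, 0, 0.8, 0], [0, -0.1, 1, 0], [0, -0.3, 1, 0]]]'

```text
time: 11.9
eef_pos: [0.5955, 0.1386, 0.1274]
tcp_rot: [0.524, 0.475, -0.52, 0.479]
contact_force: [0.2, 0.4, -1.2]
opening: 0.462
```

Request:
servo_tool --deltas '[[[-0.04, -0.2, 0, -0.024], [-0.08, -0.4, 0, -0.048], [-0.12, -0.6, 0, -0.072], [-0.16, -0.8, 0, -0.096], [-0.2, -1, 0, -0.122]]]'

```text
time: 12.4
eef_pos: [0.5725, 0.037, 0.1227]
tcp_rot: [-0.566, -0.424, 0.566, -0.424]
contact_force: [0.4, -0.0, -1.7]
opening: 0.456
```

Request:
servo_tool --deltas '[[[-0.04, -0.2, 0, 0], [-0.08, -0.4, 0, 0], [-0.12, -0.6, 0, 0], [-0.16, -0.8, 0, 0], [-0.18, -1, 0, 0]]]'

```text
time: 12.9
eef_pos: [0.5544, -0.0629, 0.1227]
tcp_rot: [-0.565, -0.425, 0.566, -0.424]
contact_force: [0.3, 0.3, -1.1]
opening: 0.462
```

Request:
servo_tool --deltas '[[[0, -0.2, 0, 0], [0, -0.4, 0, 0], [0, -0.6, 0, 0], [0, -0.8, 0, 0], [0, -1, 0, 0]]]'

```text
time: 13.4
eef_pos: [0.5547, -0.1629, 0.1227]
tcp_rot: [-0.565, -0.425, 0.566, -0.424]
contact_force: [0.1, -0.8, -0.7]
opening: 0.459
```

Request:
servo_tool --deltas '[[[0, -0.2, 0, 0], [0, -0.4, 0, 0], [0, -0.555, -0.1, 0], [0, -0.555, -0.2, 0], [0, -0.555, -0.2, 0]]]'

```text
time: 13.9
eef_pos: [0.5534, -0.2165, 0.1001]
tcp_rot: [-0.565, -0.426, 0.566, -0.422]
contact_force: [-0.4, 0.1, -1.0]
opening: 0.46
```

```bash
python3 - <<'E'
from h import *
s=get_state();p=s['eef_pos'];print(p,s['tcp_rot'],s['contact_force'],s['opening'])
a=np.deg2rad(HA);d=(p[:2]-HO);print('in holder',d[0]*np.cos(a)+d[1]*np.sin(a),-d[0]*np.sin(a)+d[1]*np.cos(a))
im=read_camera('scene')
zb=(p[2]-.0085)*1000
x0,y0=95,215;k=cv2.resize(im[y0:y0+150,x0:x0+200],None,fx=4,fy=4,interpolation=2)
for z in(zb,zb+34):
    P=fr(HO,HA,[(x,y,z) for x,y in((-15,-20),(69,-20),(69,20),(-15,20))])
    q=((w2pix('scene',P)+.5-[x0,y0])*4).astype(np.int32);cv2.polylines(k,[q],True,(0,0,255),1)
cv2.imwrite('pics/p4.png',k)
E
```

```text
[ 0.55337588 -0.21650551  0.10010638] [-0.56511928 -0.42618439  0.56645376 -0.42206303] [-0.3929489   0.13338255 -0.99033164] 0.46043641510378974
in holder 0.0252219746760878 0.0005974747762073976
```

View pics/p4.png

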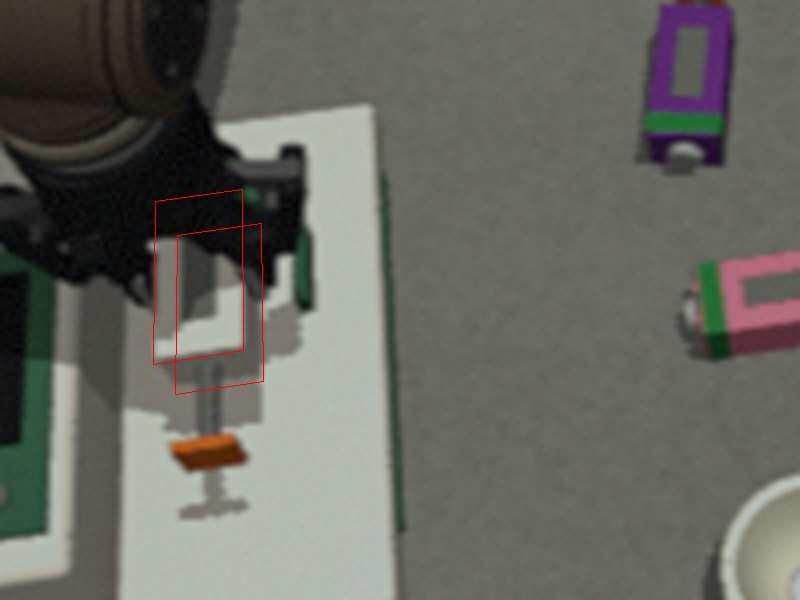

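The carried cartridge matches the prediction (holder x≈26, y≈0, plunger still out). Lowering.

Request:
servo_tool --deltas '[[[0, 0, -0.15, 0], [0, 0, -0.3, 0], [0, 0, -0.45, 0], [0, 0, -0.57, 0], [0, 0, -0.57, 0]]]'

```text
time: 14.45
eef_pos: [0.5534, -0.2165, 0.0431]
tcp_rot: [-0.565, -0.426, 0.566, -0.422]
contact_force: [-0.5, 0.2, -1.6]
opening: 0.46
```

Request:
servo_tool --deltas '[[[0, 0, -0.03, 0], [0, 0, -0.06, 0], [0, 0, -0.08, 0], [0, 0, -0.08, 0], [0, 0, -0.08, 0]]]'

```text
time: 14.95
eef_pos: [0.5555, -0.2179, 0.0387]
tcp_rot: [0.566, 0.424, -0.566, 0.425]
contact_force: [-0.0, -0.2, -1.4]
opening: 0.464
```

Request:
servo_tool --deltas '[[[0, 0, -0.02, 0], [0, 0, -0.03, 0], [0, 0, -0.03, 0], [0, 0, -0.03, 0], [0, 0, -0.03, 0]]]'

```text
time: 15.45
eef_pos: [0.5553, -0.2178, 0.0353]
tcp_rot: [0.566, 0.424, -0.566, 0.424]
contact_force: [-0.5, 1.5, -1.5]
opening: 0.463
```

Request:
servo_tool --deltas '[[[0, 0, -0.01, 0], [0, 0, -0.015, 0], [0, 0, -0.015, 0], [0, 0, -0.015, 0], [0, 0, -0.015, 0]]]'

```text
time: 15.95
eef_pos: [0.5553, -0.2178, 0.0338]
tcp_rot: [0.566, 0.424, -0.566, 0.424]
contact_force: [-0.7, 0.5, -0.8]
opening: 0.458
```

Request:
servo_tool --deltas '[[[0, 0, -0.005, 0], [0, 0, -0.01, 0], [0, 0, -0.01, 0], [0, 0, -0.01, 0], [0, 0, -0.01, 0]]]'

```text
time: 16.45
eef_pos: [0.5553, -0.2178, 0.0336]
tcp_rot: [-0.566, -0.424, 0.566, -0.424]
contact_force: [-3.5, 2.0, 5.5]
opening: 0.463
```

Contact with the seat. Releasing and lifting straight up.

Request:
servo_tool --deltas '[[[0, 0, 0, 0], [0, 0, 0, 0], [0, 0, 0, 0], [0, 0, 0, 0], [0, 0, 0, 0]]]' --claw 0.8

```text
time: 16.95
eef_pos: [0.5553, -0.2178, 0.0327]
tcp_rot: [-0.566, -0.424, 0.566, -0.424]
contact_force: [-0.3, 0.4, 0.6]
opening: 0.901
```

Request:
servo_tool --deltas '[[[0, 0, 0.1, 0], [0, 0, 0.3, 0], [0, 0, 0.5, 0], [0, 0, 0.7, 0], [0, 0, 0.8, 0]]]'

```text
time: 17.45
eef_pos: [0.5565, -0.2185, 0.1158]
tcp_rot: [0.566, 0.423, -0.565, 0.426]
contact_force: [-0.2, -0.5, 0.0]
opening: 0.899
```

Request:
servo_tool --deltas '[[[0.2, -0.06, 0, 0], [0.4, -0.12, 0, 0], [0.6, -0.17, 0, 0], [0.8, -0.23, 0, 0], [1, -0.28, 0, 0]]]' --claw -1

```text
time: 17.95
eef_pos: [0.6559, -0.246, 0.1127]
tcp_rot: [-0.566, -0.424, 0.566, -0.424]
contact_force: [-0.6, 0.5, -0.3]
opening: 0.043
```

Request:
servo_tool --deltas '[[[0.06, -0.02, 0, 0], [0.12, -0.04, 0, 0], [0.12, -0.04, 0, 0], [0.12, -0.04, 0, 0], [0.12, -0.04, 0, 0]]]'

```text
time: 18.45
eef_pos: [0.6666, -0.2496, 0.1128]
tcp_rot: [-0.566, -0.424, 0.566, -0.424]
contact_force: [-0.2, -0.7, -1.0]
opening: -0.0
```

```bash
python3 - <<'E'
from h import *
s=get_state();p=s['eef_pos'];print(p,s['contact_force'],s['opening'])
a=np.deg2rad(HA);d=(p[:2]-HO);print('in holder',d[0]*np.cos(a)+d[1]*np.sin(a),-d[0]*np.sin(a)+d[1]*np.cos(a))
im=read_camera('top');ims=[]
for n,(x0,y0,w,h) in(('top',(400,190,85,120)),('scene',(105,225,100,120))):
    im=read_camera(n);k=cv2.resize(im[y0:y0+h,x0:x0+w],None,fx=4,fy=4,interpolation=2)
    for z,xs in((59,(-15,69)),(55,(112,118))):
        yy=20 if z==59 else 14
        P=fr(HO,HA,[(xs[0],-yy,z),(xs[1],-yy,z),(xs[1],yy,z),(xs[0],yy,z)])
        q=((w2pix(n,P)+.5-[x0,y0])*4).astype(np.int32);cv2.polylines(k,[q],True,(0,0,255),1)
    ims.append(k)
cv2.imwrite('pics/p5.png',np.hstack(ims))
E
```

```text
[ 0.66663462 -0.24958019  0.11280551] [-0.23885944 -0.71594766 -0.98000293] -0.00035232147744845914
in holder 0.14321127390164504 0.0006401822527701065
```

View pics/p5.png

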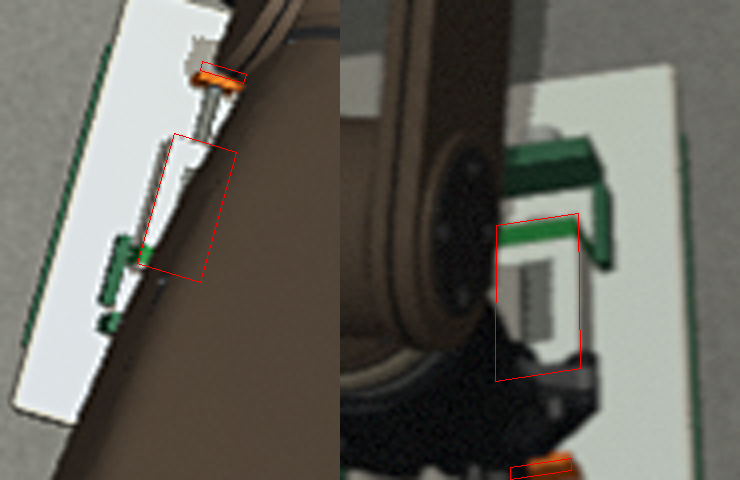

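Cartridge lies flat as predicted, outlet end just inside the cheeks, plunger out (plate around holder x≈114). Lowering behind the plate and pushing.

Request:
servo_tool --deltas '[[[0, 0, -0.2, 0], [0, 0, -0.4, 0], [0, 0, -0.6, 0], [0, 0, -0.78, 0], [0, 0, -0.78, 0]]]'

```text
time: 19.1
eef_pos: [0.6649, -0.2486, 0.031]
tcp_rot: [-0.565, -0.426, 0.567, -0.422]
contact_force: [-0.3, 0.6, -0.6]
opening: 0.0
```

Request:
servo_tool --deltas '[[[-0.08, 0.0234, 0, 0], [-0.16, 0.0468, 0, 0], [-0.24, 0.0702, 0, 0], [-0.3, 0.0877, 0, 0], [-0.35, 0.1024, 0, 0]]]'

```text
time: 19.6
eef_pos: [0.6325, -0.2398, 0.0362]
tcp_rot: [0.566, 0.423, -0.565, 0.425]
contact_force: [1.9, 0.6, 1.2]
opening: 0.001
```

Request:
servo_tool --deltas '[[[-0.06, 0.0176, 0, 0], [-0.12, 0.0351, 0, 0], [-0.18, 0.0526, 0, 0], [-0.24, 0.0702, 0, 0], [-0.28, 0.0819, 0, 0]]]'

```text
time: 20.1
eef_pos: [0.6038, -0.2313, 0.0349]
tcp_rot: [0.566, 0.424, -0.566, 0.424]
contact_force: [2.0, -1.5, 2.1]
opening: -0.005
```

```bash
python3 - <<'E'
from h import *
s=get_state();p=s['eef_pos'];print(p,s['contact_force'])
a=np.deg2rad(HA);d=(p[:2]-HO);print('in holder',d[0]*np.cos(a)+d[1]*np.sin(a),-d[0]*np.sin(a)+d[1]*np.cos(a))
E
```

```text
[ 0.60381118 -0.23125323  0.03485975] [ 2.03857469 -1.45878972  2.08708867]
in holder 0.07776923693526382 0.0005980426728523849
```

Request:
servo_tool --deltas '[[[-0.02, 0.0059, 0, 0], [-0.04, 0.0117, 0, 0], [-0.06, 0.0176, 0, 0], [-0.06, 0.0176, 0, 0], [-0.06, 0.0176, 0, 0]]]'

```text
time: 20.6
eef_pos: [0.5981, -0.2295, 0.0347]
tcp_rot: [-0.566, -0.425, 0.566, -0.424]
contact_force: [0.9, -1.0, 1.2]
opening: -0.002
```

Request:
servo_tool --deltas '[[[-0.01, 0.0029, 0, 0], [-0.02, 0.0059, 0, 0], [-0.02, 0.0059, 0, 0], [-0.02, 0.0059, 0, 0], [-0.02, 0.0059, 0, 0]]]'

```text
time: 21.1
eef_pos: [0.598, -0.2296, 0.0354]
tcp_rot: [0.567, 0.423, -0.565, 0.426]
contact_force: [5.5, -1.9, -0.8]
opening: -0.0
```

Request:
servo_tool --deltas '[[[-0.01, 0.0029, 0, 0], [-0.02, 0.0059, 0, 0], [-0.02, 0.0059, 0, 0], [-0.02, 0.0059, 0, 0], [-0.02, 0.0059, 0, 0]]]'

```text
time: 21.6
eef_pos: [0.5979, -0.2298, 0.0364]
tcp_rot: [0.568, 0.421, -0.564, 0.427]
contact_force: [9.3, -2.4, -0.4]
opening: 0.002
```

Request:
servo_tool --deltas '[[[-0.01, 0.0029, 0, 0], [-0.02, 0.0059, 0, 0], [-0.02, 0.0059, 0, 0], [-0.02, 0.0059, 0, 0], [-0.02, 0.0059, 0, 0]]]'

```text
time: 22.1
eef_pos: [0.5978, -0.2301, 0.0375]
tcp_rot: [0.569, 0.419, -0.563, 0.429]
contact_force: [12.9, -3.0, -1.3]
opening: 0.001
```

Hard stop reached, with the finger face ≈60 mm from the holder origin (58 expected) and force rising without motion. Backing off and checking.

Request:
servo_tool --deltas '[[[0.1, -0.0292, 0, 0], [0.25, -0.073, 0, 0], [0.4, -0.117, 0, 0], [0.5, -0.146, 0, 0], [0.5, -0.146, 0.2, 0]]]'

```text
time: 22.6
eef_pos: [0.6401, -0.2411, 0.0505]
tcp_rot: [-0.564, -0.427, 0.567, -0.421]
contact_force: [0.1, 0.5, 0.3]
opening: 0.0
```

Request:
servo_tool --deltas '[[[0, 0, 0.3, 0], [0, 0, 0.6, 0], [0, 0.2, 0.9, 0], [0, 0.4, 1, 0], [0, 0.6, 1, 0]]]'

```text
time: 23.1
eef_pos: [0.6427, -0.1813, 0.1562]
tcp_rot: [0.566, 0.424, -0.565, 0.425]
contact_force: [0.0, -0.4, -0.3]
opening: -0.002
```

Request:
servo_tool --deltas '[[[0, 0.2, 0, 0], [0, 0.4, 0, 0], [0, 0.6, 0, 0], [0, 0.8, 0, 0], [0, 1, 0, 0]]]'

```text
time: 23.6
eef_pos: [0.642, -0.0805, 0.1542]
tcp_rot: [-0.565, -0.425, 0.566, -0.424]
contact_force: [-0.1, 0.1, 0.5]
opening: -0.0
```

Request:
servo_tool --deltas '[[[0, 0.2, 0, 0], [0, 0.4, 0, 0], [0, 0.6, 0, 0], [0, 0.8, 0, 0], [0, 0.8, 0, 0]]]'

```text
time: 24.1
eef_pos: [0.642, 0.0006, 0.1547]
tcp_rot: [0.565, 0.425, -0.565, 0.425]
contact_force: [-0.3, -0.2, -0.6]
opening: -0.004
```

```bash
python3 - <<'E'
from h import *
s=get_state();print(s['time'],s['eef_pos'],s['contact_force'])
ims=[]
for n,(x0,y0,w,h) in(('top',(400,190,85,120)),('scene',(105,225,100,120))):
    im=read_camera(n);cv2.imwrite(f'pics/f_{n}.png',im)
    k=cv2.resize(im[y0:y0+h,x0:x0+w],None,fx=4,fy=4,interpolation=2)
    for z,xs,yy in((59,(-42,42),20),(55,(52,58),14)):
        P=fr(HO,HA,[(xs[0],-yy,z),(xs[1],-yy,z),(xs[1],yy,z),(xs[0],yy,z)])
        q=((w2pix(n,P)+.5-[x0,y0])*4).astype(np.int32);cv2.polylines(k,[q],True,(0,0,255),1)
    ims.append(k)
cv2.imwrite('pics/p6.png',np.hstack(ims))
E
```

```text
24.1 [6.41996979e-01 5.54268674e-04 1.54711632e-01] [-0.30969145 -0.22094026 -0.57786987]
```

View pics/p6.png

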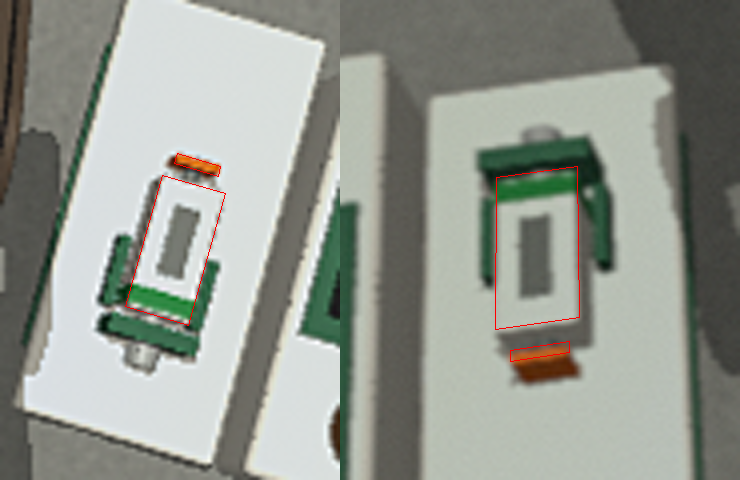

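View pics/f_scene.png

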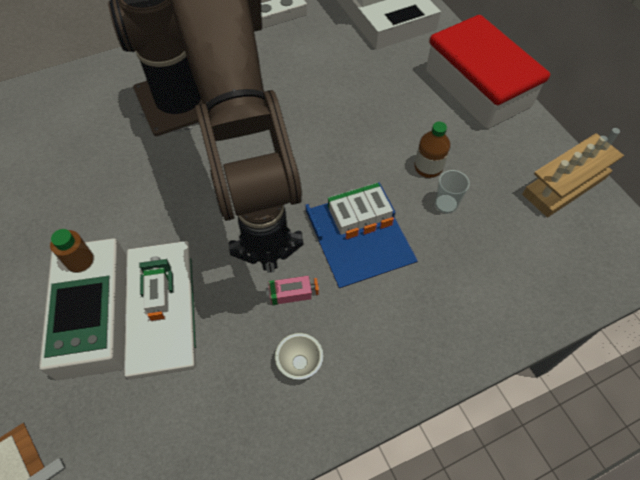

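The cartridge and plate match the fully seated outline, with the block against the stop gap and the plunger in. The empties, bottle, beaker and mortar are in place, and the robot is clear.

```bash
python3 -c "
from plant import *
print(sign_off())"
```

```text
the job is handed in; nothing more can be done
None
```

The job is done and handed in at about 24 s of the 61 s allowed; `sign_off()` gives no verdict.

- **Push out of the pack:** the filled cartridge was the one at tray y ≈ −61.5 mm. I pushed it by its outlet to tray x ≈ 84 mm with its plunger still out.
- **Placing:** I gripped it at its middle and laid it between the holder's cheeks about 27 mm short of the stop. I then let go; a picture showed it lying flat in the holder with the plunger out.
- **Plunger:** I pushed the plunger with the shut fingers until everything stopped moving. The force rose from about 5 to 13 N with no further motion. The finger face ended about 60 mm from the holder's centre, where 58 mm was expected; the 2 mm difference is within the calibration error.

In the last pictures from both cameras, the cartridge and plunger plate match the outline of a fully seated cartridge to about 1 px (roughly 2–3 mm). The three empty cartridges, the bottle, the beaker and the mortar looked unmoved, and the arm was clear. No check failed or disagreed.

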